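# Dose one cleaning capsule from a bent-mouth tube

### The job

One of the two pots on the counter still lacks its cleaning capsule. Take the capsule tube from its cradle and tip it slowly over that pot, stopping as soon as the first capsule goes over the rim so that just this one drops in and the second stays in the tube; then lay the tube back in its cradle, facing the same way as before. Leave the other pot, its capsule and everything else on the counter alone.

Things in the scene. Friction and masses are not known exactly. Their poses are not given: they have to be found in the camera images.
- tube: white plastic tube, square section 28 x 28 mm outside, wall 3 mm, 90 g, two capsules in it. Straight for 120 mm, closed at one end; at the other an open mouth piece 36 mm long is bent up by 28 degrees. A 10 mm slot in the top shows the capsules. Origin: middle of the straight part's underside; x towards the closed end (at +60 mm; the bend at -60 mm), z out of the slotted top
- tube_grip (a point): where to grip the tube: middle of the straight part, 14 mm above the tube's origin; pinch across y, 28 mm wide; 78 mm of its length is free between the saddles
- tube_mouth (a point): centre of the open mouth, 87 mm to -x and 30 mm up from the tube's origin (its lower lip: 92 and 20 mm). Capsules slide in the tube at a friction of 0.2 to 0.3: tipped slowly, they slide to the bend first, then the first goes over the lip at about 25 to 38 degrees mouth-down, the second at about 8 more
- cradle: fixed black cradle: foot plate 130 x 70 x 6 mm and two saddles 90 mm apart whose seats are 30 mm above the counter, with cheeks 12 mm higher and 36 mm apart. Origin on the counter under its middle; x along the tube that lies in it. The tube starts with its origin 30 mm above the cradle's origin and its axes along the cradle's (mouth to the cradle's -x)
- capsule_1: hard black cleaning capsule, a round-ended rod 18 mm thick and 34 mm long, 20 g; origin at its centre, x along its length. It starts in the tube, nearer the mouth
- capsule_2: hard black cleaning capsule, a round-ended rod 18 mm thick and 34 mm long, 20 g; origin at its centre, x along its length. It starts in the tube, nearer the closed end
- capsule_3: hard black cleaning capsule, a round-ended rod 18 mm thick and 34 mm long, 20 g; origin at its centre, x along its length. It starts lying in one of the two pots, which is thus already dosed
- pot_1: open round aluminium pot, 100 mm wide at the rim, 75 mm tall, wall 4 mm, 0.35 kg, standing loose on the counter; origin at the centre of its underside
- pot_2: open round aluminium pot, 100 mm wide at the rim, 75 mm tall, wall 4 mm, 0.35 kg, standing loose on the counter; origin at the centre of its underside
- spoon: steel spoon, 170 mm long, a bystander
- jigger: small waisted steel measure, 65 mm tall, 42 mm wide, a bystander
- syrup_jar: lidded amber jar, 60 mm wide, 90 mm tall, a bystander
- tumbler: empty glass tumbler, 72 mm wide, 100 mm tall, a bystander
- brush: cleaning brush, 180 mm long, a bystander
- lid_disc: black lid, 70 mm across, 12 mm thick, lying flat, a bystander
There are look-alikes about, which are no part of the job. What is shaped like the tube but green or red is not meant.

How it is judged:
On the way, in this order (a step that is already met when the one before it is completed fails the run):
1. the tube is lifted clear of its cradle with both capsules in it (z of tube in the frame of cradle above 0.06 m and x of capsule_1 in the frame of tube between -0.085 and 0.06 m and y of capsule_1 in the frame of tube between -0.015 and 0.015 m and z of capsule_1 in the frame of tube between 0 and 0.045 m and x of capsule_2 in the frame of tube between -0.085 and 0.06 m and y of capsule_2 in the frame of tube between -0.015 and 0.015 m and z of capsule_2 in the frame of tube between 0 and 0.045 m), for 0.2 s.
2. the first capsule lies in the pot that had none, the second is still in the tube (horizontal distance between capsule_1 and pot_1 below 0.045 m and z of capsule_1 in the frame of pot_1 between 0 and 0.06 m and x of capsule_2 in the frame of tube between -0.085 and 0.06 m and y of capsule_2 in the frame of tube between -0.015 and 0.015 m and z of capsule_2 in the frame of tube between 0 and 0.045 m), for 0.2 s.
At the end, for the whole second after the job is handed in: The first capsule lies in the pot that was empty, the other pot still holds its own; the tube lies level in its cradle (within 20 mm lengthwise, 8 mm sideways, 6 mm in height; mouth to the same side as at the start) with the second capsule in it, released and at rest (all of step 2 and horizontal distance between capsule_3 and pot_2 below 0.045 m and z of capsule_3 in the frame of pot_2 between 0 and 0.06 m and x of tube in the frame of cradle between -0.02 and 0.02 m and y of tube in the frame of cradle between -0.008 and 0.008 m and z of tube in the frame of cradle between 0.024 and 0.036 m and x of tube_mouth in the frame of cradle below -0.05 m and angle between tube's own z axis and vertical below 0.1 rad and angle between the x axis of tube and the x axis of cradle, either way round below 0.15 rad and linear speed of tube below 0.02 m/s and linear speed of capsule_1 below 0.03 m/s); the robot touches nothing.
It fails at once if the second capsule leaves the tube (not (x of capsule_2 in the frame of tube between -0.085 and 0.06 m and y of capsule_2 in the frame of tube between -0.015 and 0.015 m and z of capsule_2 in the frame of tube between 0 and 0.045 m)).
It fails at once if with its mouth over the empty pot the tube is tipped fast while the first capsule is still in it (angle between tube's own z axis and vertical above 0.25 rad and angular speed of tube above 2 rad/s and horizontal distance between tube_mouth and pot_1 below 0.06 m and x of capsule_1 in the frame of tube between -0.085 and 0.06 m and y of capsule_1 in the frame of tube between -0.015 and 0.015 m and z of capsule_1 in the frame of tube between 0 and 0.045 m).
It fails at once if a pot is shoved by more than 30 mm or tipped (distance of any of pot_1, pot_2 from where it was at the start of the episode above 0.03 m or angle between any of pot_1, pot_2's own z axis and vertical above 0.35 rad).
It fails at once if a bystander is pushed by more than 30 mm (distance of any of spoon, jigger, syrup_jar, tumbler, brush, lid_disc from where it was at the start of the episode above 0.03 m).
It also fails if it takes over 72 s, if anything falls off the work surface, if the arm or the gripper's body presses on something with over 40 N, if the wrist force passes 120 N, or if a joint passes its speed limit or range.

### The arm

A 6-joint arm with a two-finger parallel gripper is mounted at the origin on the work surface. World frame = base frame: x ahead of the robot, y to its left, z up, the work surface at z = 0. Lengths are in m, angles in rad, forces in N, time in s.
With the tool pointing down it reaches from about 0.375 to 0.75 m from the base axis. Payload 9 kg.
Tool frame: the origin (TCP) lies between the finger pads; the fingertips stand 17 mm ahead of it and the grasp point (between the pads) lies 2 mm behind it (r.tcp_to_tips is the distance from the TCP to the fingertips, in m); x points along the fingers, y is the direction in which the jaws open and shut, and the axes are right-handed (so a half turn about x gives the same grasp; the last joint's range is limited). The gripper opens to 85 mm and grips with 20 to 120 N. Pads are 22 mm wide; open, the fingers measure 114 mm over their backs; the gripper's body (76 mm by 85 mm) begins 54 mm behind the grasp point. The pads swing forward as they close: fully open they stand 13 mm farther back than shut.
Start: joints at [0.98, 0.104, 0.097, 1.564, 0, 1.353], TCP at [0.219, 0.559, 0.248] pointing down, gripper open.
Joint ranges: [-2.99, 2.99], [-0.84, 1.86], [-1.1, 1.16], [-1.84, 2.11], [-1.51, 1.56], [-3.14, 3.14]. Speed limits (rad/s): [2.22, 2.22, 2.57, 3.14, 3.14, 3.14].

### API

Orientations are given as a unit quaternion [w, x, y, z].
In Python, from bench import r gives the robot as it stands.
- The arm moves only by the tool jog_arm, never from a script. Its arguments are lists of equal length, an entry for each row: "delta_pos": the shift along the tool's x, y, z as a fraction of full scale, a list of three; "turn": the turn, a rotation vector about the tool's x, y, z as a fraction of full scale, a list of three; "gripper": the closure, from 0 (fully open) to 1 (shut). A call has 1 to 12 rows; each row shifts and turns the pose as measured when the row begins, along the tool's axes as they then stand; what a row does not reach is not made up. Full scale, the value 1, is 50 mm for a shift and 0.12 rad for a turn. A row lasts 1/10 s, in which the tool goes at most 50 mm and 8.59 degrees, less where a joint would pass 70% of its speed; a pose out of reach is approached as far as the arm can. A call with a number of a shift or a turn outside -1 to 1 is refused whole. A call with a gripper value outside its range is refused whole. The fingers move at their own pace and stop on an object; "squeeze" is the grip in N (left out, the last holds). Time passes only in rows, so rows that do not move let the fingers close. It gives the time, the measured TCP pose, the force and the opening at its end, in the units of the state.
- r.sense(): the state, without advancing time (a new reading comes with each control period).
- r.read_camera(name): name is "side" or "top"; returns (picture, depth): 420x560x3 uint8, red, green, blue; 420x560 float32, m along the optical axis (not along the pixel's ray), 0 where there is no reading.
- r.camera_model(name): a dict with "K" (3x3 intrinsics, pixels), "world_to_cam" (4x4, takes a point from world to camera coordinates). Camera axes: x right, y down, z forward; pixel columns grow to the right and rows downward; lengths in m; the calibration is good to about 2 mm. A picture is of the moment at which its call begins. camera_model takes no time and is no camera call.
- r.close_job(): hands the job in, once; it reports no verdict.
The state is a dict: "time_s": time; "q": joint angles; "dq": joint speeds; "joint_torque": joint torques, N m; "position": TCP position; "ee_rot": TCP orientation; "force": force on the tool from outside, world axes, zero at the start; "moment": the same for the moment, N m; "gripper_width": finger opening in m.
Only numpy, scipy, OpenCV 4.12 (cv2) and the standard library are available. Lean on these libraries where they do the work, as an engineer would, in place of code of your own. Each camera call takes 0.05 s, during which the arm holds its last target.

## Working session

There is one attempt and no reset: what is moved stays moved. The work goes in short steps, Python scripts to look and compute and a tool call to move; the robot and the scene stay as the last step left them, time stands still between calls to the robot, and variables do not carry over. Pictures are saved under pics/ and viewed, and the job is handed in when it is done.

Besides the shell and the picture viewer there is one more tool, called after "Call:" in YAML: its name, and indented under it one key for each argument. jog_arm: Moves the arm, as the interface text tells. Its arguments: {"type":"object","properties":{"delta_pos":{"type":"array"},"turn":{"type":"array"},"gripper":{"type":"array"},"squeeze":{"type":"number"}},"required":["delta_pos","turn","gripper"]}

```bash
mkdir -p pics; ls; python3 - <<'E'
from bench import r
import cv2, numpy as np
s=r.sense(); print({k:np.round(v,3).tolist() for k,v in s.items()}, r.tcp_to_tips)
for n in("side","top"):
    p,d=r.read_camera(n); m=r.camera_model(n)
    cv2.imwrite(f"pics/{n}0.png",p[:,:,::-1]); np.savez(f"{n}0.npz",p=p,d=d,K=m["K"],T=m["world_to_cam"])
    print(n,m)
E
```

```text
pics
{'time_s': 0.0, 'q': [0.98, 0.105, 0.096, 1.564, -0.0, 1.353], 'dq': [0.0, 0.0, 0.001, 0.003, 0.002, -0.0], 'joint_torque': [0.001, -55.691, 50.367, 0.016, -0.0, 0.0], 'position': [0.218, 0.559, 0.248], 'ee_rot': [0.695, 0.131, 0.695, -0.131], 'force': [0.066, 0.121, -0.183], 'moment': [0.005, 0.064, 0.024], 'gripper_width': 0.085} 0.017
side {'K': array([[390.1632207 ,   0.        , 274.29843413],
       [  0.        , 390.1632207 , 210.84577109],
       [  0.        ,   0.        ,   1.        ]]), 'world_to_cam': array([[-0.96334735, -0.26810851,  0.00892853,  0.5079226 ],
       [-0.21578827,  0.75472233, -0.61953985,  0.15058694],
       [ 0.15936534, -0.59875874, -0.78491443,  1.14264285],
       [ 0.        ,  0.        ,  0.        ,  1.        ]])}
top {'K': array([[486.4589458 ,   0.        , 284.18090622],
       [  0.        , 486.4589458 , 210.09765343],
       [  0.        ,   0.        ,   1.        ]]), 'world_to_cam': array([[ 0.00673925, -0.99983533,  0.0168494 , -0.01337079],
       [-0.98976662, -0.00907126, -0.14240701,  0.50282792],
       [ 0.1425364 , -0.01571726, -0.98966476,  1.19576743],
       [ 0.        ,  0.        ,  0.        ,  1.        ]])}
```

View pics/top0.png

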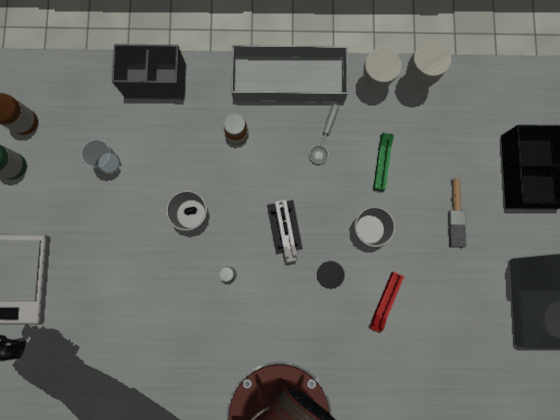

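View pics/side0.png

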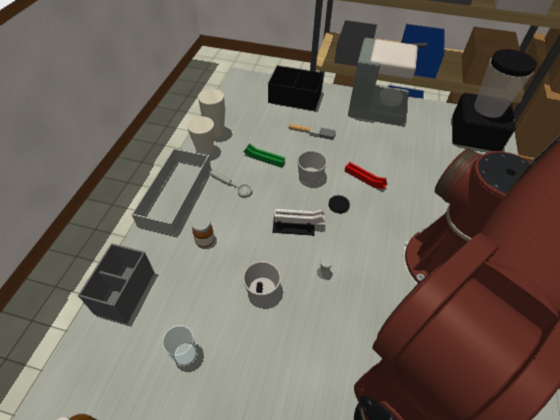

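The top view shows the white tube in its cradle around (286,230), the dosed pot at (187,211) and the empty pot at (374,228). Next I'll zoom in and measure.

```bash
cat > h.py <<'E'
import numpy as np
def load(f):
    z=np.load(f); return z["p"],z["d"],z["K"],z["T"]
def cloud(p,d,K,T):
    v,u=np.mgrid[:d.shape[0],:d.shape[1]]
    c=np.stack([(u-K[0,2])/K[0,0]*d,(v-K[1,2])/K[1,1]*d,d],-1)
    return (c-T[:3,3])@T[:3,:3]
def proj(P,K,T):
    c=T[:3,:3]@np.asarray(P)+T[:3,3]; q=K@c; return q[:2]/q[2]
E
python3 - <<'E'
from h import *
import cv2
p,d,K,T=load("top0.npz"); W=cloud(p,d,K,T)
c=p[180:280,240:340,::-1]; a=cv2.resize(c,(400,400),interpolation=cv2.INTER_CUBIC)
p2,d2,K2,T2=load("side0.npz"); W2=cloud(p2,d2,K2,T2)
b=cv2.resize(p2[190:250,260:340,::-1],(400,300),interpolation=cv2.INTER_CUBIC)
im=np.zeros((400,800,3),np.uint8); im[:,:400]=a; im[:300,400:]=b; cv2.imwrite("pics/zoom0.png",im)
# tube: white px
for nm,P,Wc,box in(("top",p,W,(190,275,265,310)),("side",p2,W2,(200,240,265,335))):
    m=np.zeros(P.shape[:2],bool); m[box[0]:box[1],box[2]:box[3]]=1
    w=m&(P.min(-1)>150)&(P.max(-1).astype(int)-P.min(-1)<30)&(Wc[...,2]>.035)
    X=Wc[w]; print(nm,len(X),X.mean(0).round(4),X.min(0).round(3),X.max(0).round(3))
    hi=X[(X[:,2]>.045)&(X[:,2]<.066)]; mu,ev=cv2.PCACompute(hi[:,:2].astype(np.float32),None)
    t=(X[:,:2]-mu)@ev[0]; o=(X[:,:2]-mu)@ev[1]; print(" axis",ev[0],np.degrees(np.arctan2(ev[0,1],ev[0,0])),mu,np.percentile(t,[0,1,99,100]).round(4),np.percentile(o,[0,2,98,100]).round(4))
    for a0 in np.arange(-.1,.1,.015):
        k=(t>a0)&(t<=a0+.015)
        if k.any(): print("  %.3f n%d z %.3f med %.3f off %.4f"%(a0,k.sum(),X[k,2].max(),np.median(X[k,2]),np.median(o[k])))
# pots: rim points z .065-.085
for nm,Wc in(("top",W),("side",W2)):
    k=(Wc[...,2]>.068)&(Wc[...,2]<.085)&(np.abs(Wc[...,0]-.5)<.2)
    lab,L=cv2.connectedComponents(cv2.dilate(k.astype(np.uint8),np.ones((3,3))))
    for i in range(1,lab):
        q=k&(L==i)
        if q.sum()>25:
            X=Wc[q]; (cx,cy),R=cv2.minEnclosingCircle(X[:,:2].astype(np.float32)); print(nm,"blob",cx,cy,R,q.sum())
E
```

```text
top 271 [ 0.4661 -0.0104  0.0578] [ 0.407 -0.031  0.036] [0.525 0.012 0.064]
 axis [0.9830479  0.18334931] 10.564909 [[ 0.46661088 -0.01031767]] [-0.0607 -0.0554  0.0562  0.0572] [-0.0135 -0.0129  0.013   0.0135]
  -0.070 n4 z 0.063 med 0.056 off 0.0055
  -0.055 n40 z 0.063 med 0.058 off 0.0050
  -0.040 n38 z 0.062 med 0.058 off 0.0033
  -0.025 n34 z 0.062 med 0.058 off -0.0063
  -0.010 n32 z 0.063 med 0.058 off -0.0069
  0.005 n35 z 0.064 med 0.057 off -0.0062
  0.020 n33 z 0.063 med 0.059 off -0.0059
  0.035 n36 z 0.064 med 0.059 off 0.0059
  0.050 n19 z 0.062 med 0.058 off -0.0037
side 228 [ 0.4552 -0.0016  0.0707] [ 0.34  -0.041  0.044] [0.528 0.707 0.986]
 axis [0.98122317 0.19287573] 11.120657 [[ 0.46161714 -0.0100144 ]] [-0.0848 -0.0844  0.0649  0.0653] [-0.0181 -0.015   0.0148  0.7268]
  -0.085 n12 z 0.073 med 0.049 off -0.0043
  -0.070 n23 z 0.073 med 0.064 off -0.0061
  -0.055 n23 z 0.062 med 0.059 off 0.0068
  -0.040 n23 z 0.062 med 0.058 off 0.0075
  -0.025 n24 z 0.060 med 0.057 off -0.0050
  -0.010 n25 z 0.061 med 0.058 off -0.0056
  0.005 n24 z 0.986 med 0.058 off 0.007
[... 472 characters left out ...]
7689972 0.2310710847377777 0.050279587507247925 247
top blob 0.45912542939186096 -0.23143422603607178 0.05002553015947342 244
top blob 0.3474652171134949 -0.5984551906585693 0.039906591176986694 113
side blob 0.6480246186256409 -1.2413207292556763 0.01638657972216606 26
side blob 0.6097370386123657 -0.657156765460968 0.11365903913974762 372
side blob 0.3508996069431305 -0.5973091125488281 0.039884053170681 74
side blob 0.4638749957084656 -0.2287362962961197 0.05264967307448387 153
side blob 0.694262683391571 0.12488362193107605 0.0162374097853899 28
side blob 0.4976963698863983 0.23273958265781403 0.05080268159508705 234
side blob 0.6315832734107971 0.4528314769268036 0.03469656780362129 177
```

View pics/zoom0.png

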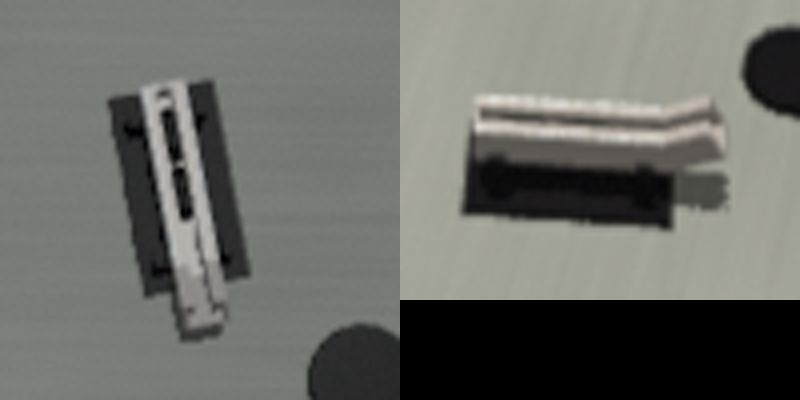

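```bash
cat >> h.py <<'E'
from scipy.spatial.transform import Rotation as R, Slerp
def q2R(q): return R.from_quat([q[1],q[2],q[3],q[0]])
YAW=np.radians(10.7)
def target_R(pitch=0,yaw=YAW,flip=1):
    # tube frame axes; pitch = mouth-down angle (rad)
    tube=R.from_euler('z',yaw)*R.from_euler('y',-pitch)
    M=np.column_stack([[0,0,-1],[0,flip,0],np.cross([0,0,-1],[0,flip,0])])
    return tube*R.from_matrix(M)
def plan(s,P,Rt,n):
    p=np.array(s["position"]); q=q2R(s["ee_rot"]); rv=(q.inv()*Rt).as_rotvec()
    print("pos",p.round(4),"err",(np.array(P)-p).round(4),"turn",rv.round(3))
    for i in range(n):
        Ri=q*R.from_rotvec(rv*i/n)
        d=Ri.inv().apply((np.array(P)-p)/n)/.05
        print(i,d.round(2),(rv/n/.12).round(2))
E
python3 - <<'E'
from bench import r
from h import *
s=r.sense()
for f in(1,-1): plan(s,[.466,-.0105,.15],target_R(0,flip=f),13)
m=r.camera_model("side")["world_to_cam"]; print(-m[:3,:3].T@m[:3,3])
# cradle plate: dark px low height
p,d,K,T=load("top0.npz"); W=cloud(p,d,K,T)
k=(p.max(-1)<75)&(W[...,2]<.02)&(abs(W[...,0]-.466)<.08)&(abs(W[...,1]+.01)<.06)
import cv2
print(k.sum(),cv2.minAreaRect(W[k][:,:2].astype(np.float32)))
E
```

```text
pos [0.2184 0.5586 0.2476] err [ 0.2476 -0.5691 -0.0976] turn [-0.56  -0.001  0.001]
0 [ 0.15 -0.68  0.67] [-0.36 -0.    0.  ]
1 [ 0.15 -0.7   0.64] [-0.36 -0.    0.  ]
2 [ 0.15 -0.73  0.61] [-0.36 -0.    0.  ]
3 [ 0.15 -0.76  0.58] [-0.36 -0.    0.  ]
4 [ 0.15 -0.78  0.55] [-0.36 -0.    0.  ]
5 [ 0.15 -0.8   0.51] [-0.36 -0.    0.  ]
6 [ 0.15 -0.83  0.48] [-0.36 -0.    0.  ]
7 [ 0.15 -0.85  0.44] [-0.36 -0.    0.  ]
8 [ 0.15 -0.86  0.41] [-0.36 -0.    0.  ]
9 [ 0.15 -0.88  0.37] [-0.36 -0.    0.  ]
10 [ 0.15 -0.9   0.33] [-0.36 -0.    0.  ]
11 [ 0.15 -0.91  0.29] [-0.36 -0.    0.  ]
12 [ 0.15 -0.92  0.25] [-0.36 -0.    0.  ]
pos [0.2184 0.5586 0.2476] err [ 0.2476 -0.5691 -0.0976] turn [2.582e+00 1.000e-03 1.000e-03]
0 [ 0.15 -0.68  0.67] [1.66 0.   0.  ]
1 [ 0.15 -0.53  0.79] [1.66 0.   0.  ]
2 [ 0.15 -0.36  0.88] [1.66 0.   0.  ]
3 [ 0.15 -0.18  0.94] [1.66 0.   0.  ]
4 [0.15 0.01 0.95] [1.66 0.   0.  ]
5 [0.15 0.19 0.93] [1.66 0.   0.  ]
6 [0.15 0.38 0.88] [1.66 0.   0.  ]
7 [0.15 0.54 0.79] [1.66 0.   0.  ]
8 [0.15 0.69 0.66] [1.66 0.   0.  ]
9 [0.15 0.8  0.52] [1.66 0.   0.  ]
10 [0.15 0.89 0.35] [1.66 0.   0.  ]
11 [0.15 0.94 0.16] [1.66 0.   0.  ]
12 [ 0.15  0.95 -0.02] [1.66 0.   0.  ]
[0.33970312 0.70669444 0.98563647]
628 ((0.4593892991542816, -0.0110173299908638), (0.14320452511310577, 0.06910298019647598), 11.038308143615723)
```

Call:
jog_arm:
  delta_pos:
    - [0,-0.68,0.67]
    - [0,-0.7,0.64]
    - [0,-0.73,0.61]
    - [0,-0.76,0.58]
    - [0,-0.78,0.55]
    - [0,-0.8,0.51]
    - [0,-0.83,0.48]
    - [0,-0.85,0.44]
    - [0,-0.86,0.41]
    - [0,-0.88,0.37]
    - [0,-0.9,0.33]
    - [0,-0.91,0.29]
  turn:
    - [-0.36,0,0]
    - [-0.36,0,0]
    - [-0.36,0,0]
    - [-0.36,0,0]
    - [-0.36,0,0]
    - [-0.36,0,0]
    - [-0.36,0,0]
    - [-0.36,0,0]
    - [-0.36,0,0]
    - [-0.36,0,0]
    - [-0.36,0,0]
    - [-0.36,0,0]
  gripper: [0,0,0,0,0,0,0,0,0,0,0,0]
  squeeze: 40

```text
time_s: 1.3
position: [0.4558, 0.0203, 0.2424]
ee_rot: [0.703, -0.064, 0.706, 0.061]
force: [1.6, 0.6, 0.4]
gripper_width: 0.0856
```

```bash
python3 - <<'E'
from bench import r
from h import *
s=r.sense(); print(s["time_s"]); plan(s,[.466,-.0105,.12],target_R(0),5)
E
```

```text
1.3
pos [0.4558 0.0203 0.2424] err [ 0.0102 -0.0308 -0.1224] turn [-0.01  -0.005  0.004]
0 [ 0.49 -0.13  0.02] [-0.02 -0.01  0.01]
1 [ 0.49 -0.13  0.02] [-0.02 -0.01  0.01]
2 [ 0.49 -0.13  0.02] [-0.02 -0.01  0.01]
3 [ 0.49 -0.13  0.02] [-0.02 -0.01  0.01]
4 [ 0.49 -0.13  0.02] [-0.02 -0.01  0.01]
```

Call:
jog_arm:
  delta_pos:
    - [0.49,-0.13,0.02]
    - [0.49,-0.13,0.02]
    - [0.49,-0.13,0.02]
    - [0.49,-0.13,0.02]
    - [0.4,-0.13,0.02]
    - [0,0,0]
  turn:
    - [-0.02,-0.01,0.01]
    - [-0.02,-0.01,0.01]
    - [-0.02,-0.01,0.01]
    - [-0.02,-0.01,0.01]
    - [-0.02,-0.01,0.01]
    - [0,0,0]
  gripper: [0,0,0,0,0,0]

```text
time_s: 1.9
position: [0.4673, -0.0192, 0.1186]
ee_rot: [0.704, -0.063, 0.705, 0.064]
force: [-0.6, -0.9, -0.5]
gripper_width: 0.0853
```

```bash
python3 - <<'E'
from bench import r
from h import *
import cv2
s=r.sense(); print(s["time_s"],np.round(s["q"],2)); plan(s,[.466,-.0105,.042],target_R(0),5)
ims=[]
for n,(u,v) in(("side",(300,210)),("top",(287,225))):
    p,d=r.read_camera(n); ims.append(cv2.resize(p[v-60:v+60,u-75:u+75,::-1],(400,320),interpolation=cv2.INTER_CUBIC))
cv2.imwrite("pics/a1.png",np.hstack(ims))
E
```

```text
1.9 [-0.32 -0.29 -0.51  1.35  0.   -0.5 ]
pos [ 0.4673 -0.0192  0.1186] err [-0.0013  0.0087 -0.0766] turn [-0.006 -0.001 -0.002]
0 [0.31 0.03 0.  ] [-0.01 -0.   -0.  ]
1 [0.31 0.03 0.  ] [-0.01 -0.   -0.  ]
2 [0.31 0.03 0.  ] [-0.01 -0.   -0.  ]
3 [0.31 0.04 0.  ] [-0.01 -0.   -0.  ]
4 [0.31 0.04 0.  ] [-0.01 -0.   -0.  ]
```

View pics/a1.png

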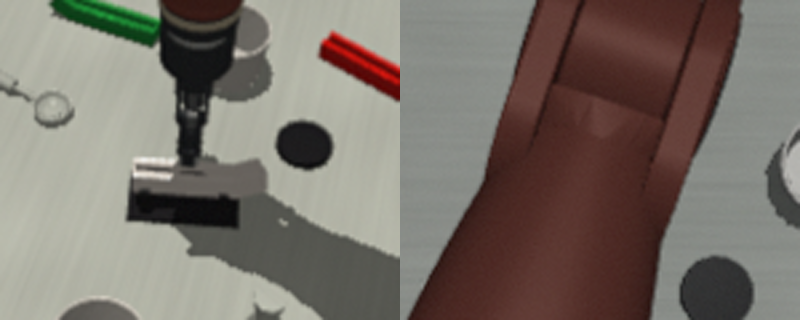

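The side view shows the open gripper above the middle of the tube, between the saddles. I'll correct y and descend.

Call:
jog_arm:
  delta_pos:
    - [0.0,0.16,0.01]
    - [0.3,0.03,0.0]
    - [0.3,0.0,0.0]
    - [0.3,0.0,0.0]
    - [0.3,0,0]
    - [0.2,0,0]
    - [0,0,0]
  turn:
    - [-0.04,0,0]
    - [0,0,0]
    - [0,0,0]
    - [0,0,0]
    - [0,0,0]
    - [0,0,0]
    - [0,0,0]
  gripper: [0,0,0,0,0,0,0]

```text
time_s: 2.7
position: [0.4692, -0.0071, 0.0492]
ee_rot: [0.707, -0.067, 0.701, 0.066]
force: [-0.6, 0.4, -0.3]
gripper_width: 0.0854
```

```bash
python3 - <<'E'
from bench import r
from h import *
s=r.sense(); print(s["time_s"],np.round(s["q"],2)); plan(s,[.466,-.0105,.042],target_R(0),1)
E
```

```text
2.7 [-0.3  -0.25 -0.61  1.21  0.   -0.49]
pos [ 0.4692 -0.0071  0.0492] err [-0.0032 -0.0034 -0.0072] turn [0.002 0.007 0.002]
0 [ 0.14 -0.05 -0.08] [0.02 0.06 0.02]
```

Call:
jog_arm:
  delta_pos:
    - [0.14,-0.05,-0.06]
    - [0,0,0]
    - [0,0,0]
    - [0,0,0]
    - [0,0,0]
    - [0,0,0]
    - [0,0,0]
    - [0,0,0]
  turn:
    - [0.02,0.06,0.02]
    - [0,0,0]
    - [0,0,0]
    - [0,0,0]
    - [0,0,0]
    - [0,0,0]
    - [0,0,0]
    - [0,0,0]
  gripper: [0,0,0.5,0.6,0.8,1,1,1]
  squeeze: 40

```text
time_s: 3.5
position: [0.4678, -0.0108, 0.0435]
ee_rot: [0.705, -0.066, 0.703, 0.066]
force: [-0.4, 0.5, -1.8]
gripper_width: 0.0277
```

```bash
python3 - <<'E'
from bench import r
from h import *
s=r.sense(); print(s["time_s"],s["gripper_width"],s["force"]); plan(s,[.466,-.0105,.042],target_R(0),1)
E
```

```text
3.5 0.027733429955822488 [-0.42669021  0.47497049 -1.75900456]
pos [ 0.4678 -0.0108  0.0435] err [-0.0018  0.0003 -0.0015] turn [-0.     0.002  0.001]
0 [ 0.03  0.01 -0.03] [-0.    0.02  0.01]
```

Gripped at 27.7 mm, and the seat pose is (0.468, -0.011, 0.0435). Lifting.

Call:
jog_arm:
  delta_pos:
    - [-0.1,0,0]
    - [-0.2,0,0]
    - [-0.3,0,0]
    - [-0.4,0,0]
    - [-0.5,0,0]
    - [-0.5,0,0]
    - [-0.5,0,0]
    - [-0.3,0,0]
    - [0,0,0]
  turn:
    - [0,0,0]
    - [0,0,0]
    - [0,0,0]
    - [0,0,0]
    - [0,0,0]
    - [0,0,0]
    - [0,0,0]
    - [0,0,0]
    - [0,0,0]
  gripper: [1,1,1,1,1,1,1,1,1]

```text
time_s: 4.4
position: [0.4666, -0.0104, 0.1938]
ee_rot: [0.705, -0.066, 0.703, 0.066]
force: [-0.3, -0.3, -2.6]
gripper_width: 0.0276
```

```bash
python3 - <<'E'
from bench import r
from h import *
import cv2
s=r.sense(); print(s["time_s"],s["gripper_width"],s["force"],s["q"])
plan(s,[.548,-.212,.20],target_R(0),8)
ims=[]
for n,(u,v) in(("side",(310,190)),("top",(287,225))):
    p,d=r.read_camera(n); ims.append(cv2.resize(p[v-60:v+60,u-75:u+75,::-1],(400,320),interpolation=cv2.INTER_CUBIC))
cv2.imwrite("pics/a2.png",np.hstack(ims))
E
```

```text
4.4 0.027588139496804397 [-0.26515955 -0.33867732 -2.56592769] [-3.03907300e-01 -3.17439035e-01 -3.95872102e-01  1.48957088e+00
  4.36966147e-04 -4.90607743e-01]
pos [ 0.4666 -0.0104  0.1938] err [ 0.0814 -0.2016  0.0062] turn [-0.     0.003  0.001]
0 [-0.01 -0.53  0.11] [-0.  0.  0.]
1 [-0.01 -0.53  0.11] [-0.  0.  0.]
2 [-0.01 -0.53  0.11] [-0.  0.  0.]
3 [-0.02 -0.53  0.11] [-0.  0.  0.]
4 [-0.02 -0.53  0.11] [-0.  0.  0.]
5 [-0.02 -0.53  0.11] [-0.  0.  0.]
6 [-0.02 -0.53  0.11] [-0.  0.  0.]
7 [-0.02 -0.53  0.11] [-0.  0.  0.]
```

View pics/a2.png

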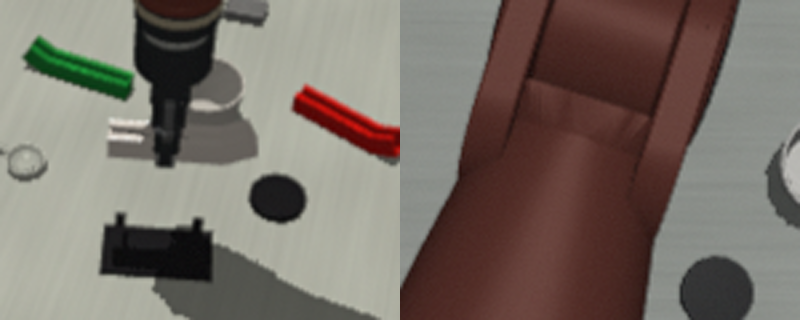

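The side view shows the tube clear of the cradle in the gripper, at about (130,130) in the crop. I'll carry it to the empty pot.

Call:
jog_arm:
  delta_pos:
    - [0,-0.2,0.05]
    - [0,-0.5,0.11]
    - [0,-0.55,0.12]
    - [0,-0.55,0.12]
    - [0,-0.55,0.12]
    - [0,-0.55,0.12]
    - [0,-0.5,0.11]
    - [0,-0.4,0.08]
    - [0,-0.2,0.05]
    - [0,0,0]
  turn:
    - [0,0,0]
    - [0,0,0]
    - [0,0,0]
    - [0,0,0]
    - [0,0,0]
    - [0,0,0]
    - [0,0,0]
    - [0,0,0]
    - [0,0,0]
    - [0,0,0]
  gripper: [1,1,1,1,1,1,1,1,1,1]

```text
time_s: 5.5
position: [0.5447, -0.2088, 0.1763]
ee_rot: [0.699, -0.063, 0.709, 0.069]
force: [0.3, 1.1, -2.1]
gripper_width: 0.0272
```

```bash
cat > look.py <<'E'
import sys
from bench import r
from h import *
import cv2
def look(name,side=(320,170),top=(365,215)):
    ims=[]
    for n,c in(("side",side),("top",top)):
        if c is None: continue
        u,v=c; p,d=r.read_camera(n); ims.append(cv2.resize(p[v-60:v+60,u-75:u+75,::-1],(400,320),interpolation=cv2.INTER_CUBIC))
    cv2.imwrite(f"pics/{name}.png",np.hstack(ims))
def pitch():
    s=r.sense(); X=q2R(s["ee_rot"]).as_matrix(); f=X[:,0]
    return s, np.degrees(np.arctan2(np.hypot(f[0],f[1]),-f[2]))
E
python3 - <<'E'
from look import *
s,a=pitch(); print(s["time_s"],s["gripper_width"],np.round(s["force"],2),np.round(s["q"],2),a)
plan(s,[.547,-.214,.155],target_R(np.radians(10)),4)
look("a3")
E
```

```text
5.5 0.0271798915054526 [ 0.29  1.1  -2.07] [-0.59  0.07 -0.07  1.45 -0.   -0.78] 0.9879763066883281
pos [ 0.5447 -0.2088  0.1763] err [ 0.0023 -0.0052 -0.0213] turn [-0.001 -0.188 -0.011]
0 [ 0.11 -0.03  0.01] [-0.   -0.39 -0.02]
1 [ 0.11 -0.03  0.  ] [-0.   -0.39 -0.02]
2 [ 0.11 -0.03 -0.  ] [-0.   -0.39 -0.02]
3 [ 0.11 -0.03 -0.01] [-0.   -0.39 -0.02]
```

View pics/a3.png

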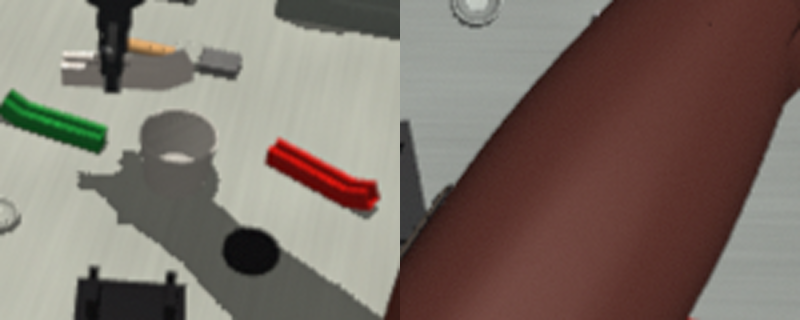

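Both the tube and the pot interior show in the side view, with the tube at about (120,65) and the pot at (178,145) in the crop. I'll lower it and tip to 10 degrees.

Call:
jog_arm:
  delta_pos:
    - [0.1,-0.03,0.01]
    - [0.1,-0.03,0]
    - [0.1,-0.03,0]
    - [0.1,-0.03,-0.01]
    - [0,0,0]
  turn:
    - [0,-0.35,-0.02]
    - [0,-0.39,-0.02]
    - [0,-0.39,-0.02]
    - [0,-0.35,-0.02]
    - [0,0,0]
  gripper: [1,1,1,1,1]

```text
time_s: 6.1
position: [0.5459, -0.2071, 0.156]
ee_rot: [0.761, -0.061, 0.642, 0.075]
force: [-0.4, -0.1, -1.0]
gripper_width: 0.0276
```

```bash
python3 - <<'E'
from look import *
s,a=pitch(); print(s["time_s"],s["gripper_width"],np.round(s["q"],2),a)
plan(s,[.547,-.214,.155],target_R(np.radians(20)),10)
look("a4")
E
```

```text
6.1 0.027556563253522792 [-0.65 -0.11 -0.29  1.28  0.13 -0.84] 9.745759285699986
pos [ 0.5459 -0.2071  0.156 ] err [ 0.0011 -0.0069 -0.001 ] turn [ 0.006 -0.179 -0.004]
0 [ 0.   -0.01 -0.  ] [ 0.   -0.15 -0.  ]
1 [ 0.   -0.01 -0.  ] [ 0.   -0.15 -0.  ]
2 [ 0.   -0.01 -0.  ] [ 0.   -0.15 -0.  ]
3 [ 0.   -0.01 -0.  ] [ 0.   -0.15 -0.  ]
4 [ 0.   -0.01 -0.  ] [ 0.   -0.15 -0.  ]
5 [ 0.   -0.01 -0.  ] [ 0.   -0.15 -0.  ]
6 [ 0.   -0.01 -0.  ] [ 0.   -0.15 -0.  ]
7 [ 0.   -0.01 -0.  ] [ 0.   -0.15 -0.  ]
8 [ 0.   -0.01 -0.  ] [ 0.   -0.15 -0.  ]
9 [ 0.   -0.01 -0.  ] [ 0.   -0.15 -0.  ]
```

View pics/a4.png

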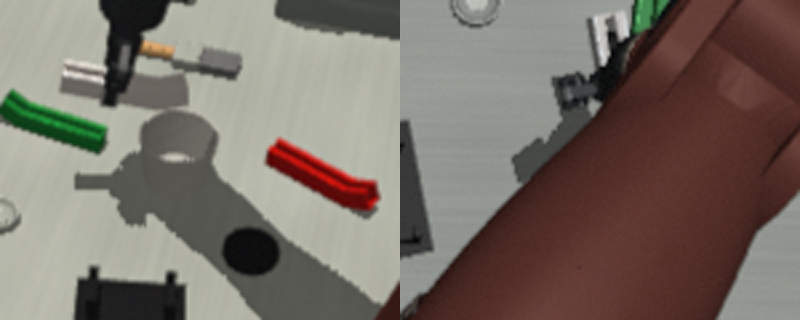

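Call:
jog_arm:
  delta_pos:
    - [0,-0.02,0]
    - [0,-0.02,0]
    - [0,-0.02,0]
    - [0,-0.02,0]
    - [0,-0.02,0]
    - [0,-0.02,0]
    - [0,-0.02,0]
    - [0,0,0]
    - [0,0,0]
    - [0,0,0]
    - [0,0,0]
  turn:
    - [0,-0.15,0]
    - [0,-0.15,0]
    - [0,-0.15,0]
    - [0,-0.15,0]
    - [0,-0.15,0]
    - [0,-0.15,0]
    - [0,-0.15,0]
    - [0,-0.15,0]
    - [0,-0.15,0]
    - [0,-0.15,0]
    - [0,0,0]
  gripper: [1,1,1,1,1,1,1,1,1,1,1]

```text
time_s: 7.3
position: [0.5487, -0.2145, 0.158]
ee_rot: [0.819, -0.055, 0.565, 0.08]
force: [0.3, -0.2, -1.1]
gripper_width: 0.0276
```

```bash
python3 - <<'E'
from look import *
s,a=pitch(); print(s["time_s"],s["gripper_width"],np.round(s["q"],2),a)
plan(s,[.547,-.214,.155],target_R(np.radians(24)),4)
look("a5")
E
```

```text
7.3 0.02763312628572523 [-0.74 -0.27 -0.46  1.16  0.29 -0.9 ] 20.8461518361142
pos [ 0.5487 -0.2145  0.158 ] err [-0.0017  0.0005 -0.003 ] turn [ 0.007 -0.055 -0.004]
0 [ 0.01  0.   -0.01] [ 0.01 -0.11 -0.01]
1 [ 0.01  0.   -0.01] [ 0.01 -0.11 -0.01]
2 [ 0.01  0.   -0.01] [ 0.01 -0.11 -0.01]
3 [ 0.01  0.   -0.01] [ 0.01 -0.11 -0.01]
```

View pics/a5.png

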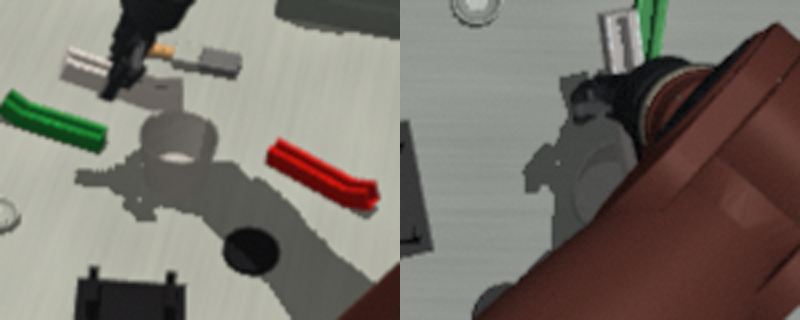

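Call:
jog_arm:
  delta_pos:
    - [0.01,0,-0.01]
    - [0.01,0,-0.01]
    - [0.01,0,-0.01]
    - [0,0,0]
    - [0,0,0]
    - [0,0,0]
  turn:
    - [0.01,-0.11,0]
    - [0.01,-0.11,0]
    - [0.01,-0.11,0]
    - [0,-0.1,0]
    - [0,0,0]
    - [0,0,0]
  gripper: [1,1,1,1,1,1]

```text
time_s: 8.0
position: [0.5482, -0.2146, 0.156]
ee_rot: [0.835, -0.051, 0.542, 0.081]
force: [-0.4, 0.2, -1.1]
gripper_width: 0.0271
```

```bash
cat > chk.py <<'E'
from look import *
s,a=pitch(); p,d=r.read_camera("side")
# crop origin (245,110), scale 2.67 ; pot approx crop (178,150)->(312,166)
g=p[150:184,296:328].max(-1); print(round(s["time_s"],2),"pitch",round(a,2),"pos",np.round(s["position"],4),"dark",(g<50).sum(),"min",g.min(),"Fz",round(s["force"][2],2))
cv2.imwrite(f"pics/{sys.argv[1]}.png",cv2.resize(p[110:200,255:375,::-1],(720,540),interpolation=cv2.INTER_CUBIC))
E
python3 chk.py b1
```

```text
8.0 pitch 24.01 pos [ 0.5482 -0.2146  0.156 ] dark 0 min 81 Fz -1.06
```

View pics/b1.png

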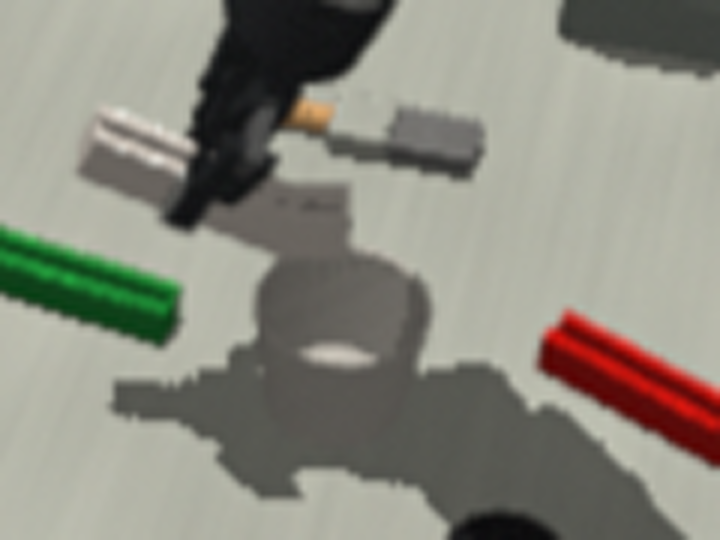

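Call:
jog_arm:
  delta_pos:
    - [0,0,0]
    - [0,0,0]
    - [0,0,0]
    - [0,0,0]
    - [0,0,0]
  turn:
    - [0,-0.1,0]
    - [0,-0.1,0]
    - [0,0,0]
    - [0,0,0]
    - [0,0,0]
  gripper: [1,1,1,1,1]

```text
time_s: 8.55
position: [0.5483, -0.2145, 0.1562]
ee_rot: [0.842, -0.05, 0.531, 0.082]
force: [-0.4, -0.3, -2.3]
gripper_width: 0.0274
```

```bash
python3 chk.py b2
```

```text
8.55 pitch 25.5 pos [ 0.5483 -0.2145  0.1562] dark 0 min 81 Fz -2.31
```

Call:
jog_arm:
  delta_pos:
    - [0,0,0]
    - [0,0,0]
    - [0,0,0]
    - [0,0,0]
    - [0,0,0]
  turn:
    - [0,-0.1,0]
    - [0,-0.1,0]
    - [0,0,0]
    - [0,0,0]
    - [0,0,0]
  gripper: [1,1,1,1,1]

```text
time_s: 9.1
position: [0.5483, -0.2145, 0.1561]
ee_rot: [0.849, -0.049, 0.52, 0.082]
force: [0.0, 0.3, -1.9]
gripper_width: 0.0274
```

```bash
python3 chk.py b3
```

```text
9.1 pitch 26.99 pos [ 0.5483 -0.2145  0.1561] dark 0 min 83 Fz -1.92
```

View pics/b3.png

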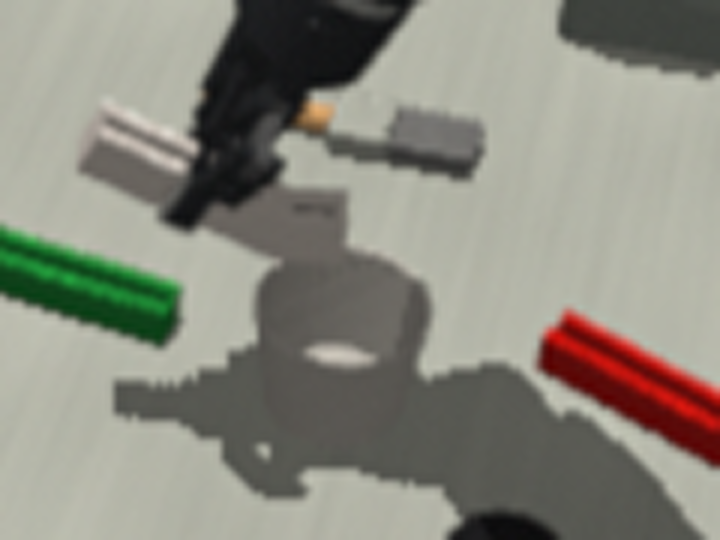

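No capsule in the pot at 27 degrees: its interior is unchanged and the capsule still shows dark in the mouth slot at (315,208). I'll keep tipping in small steps.

Call:
jog_arm:
  delta_pos:
    - [0,0,0]
    - [0,0,0]
    - [0,0,0]
    - [0,0,0]
    - [0,0,0]
  turn:
    - [0,-0.1,0]
    - [0,-0.1,0]
    - [0,0,0]
    - [0,0,0]
    - [0,0,0]
  gripper: [1,1,1,1,1]

```text
time_s: 9.65
position: [0.5483, -0.2145, 0.1562]
ee_rot: [0.855, -0.048, 0.509, 0.083]
force: [-0.1, -0.3, -1.9]
gripper_width: 0.0271
```

```bash
python3 chk.py b4
```

```text
9.65 pitch 28.49 pos [ 0.5483 -0.2145  0.1562] dark 0 min 83 Fz -1.93
```

Call:
jog_arm:
  delta_pos:
    - [0,0,0]
    - [0,0,0]
    - [0,0,0]
    - [0,0,0]
    - [0,0,0]
  turn:
    - [0,-0.1,0]
    - [0,-0.1,0]
    - [0,0,0]
    - [0,0,0]
    - [0,0,0]
  gripper: [1,1,1,1,1]

```text
time_s: 10.2
position: [0.5483, -0.2145, 0.1562]
ee_rot: [0.862, -0.047, 0.498, 0.084]
force: [0.1, 1.0, -1.2]
gripper_width: 0.0276
```

```bash
python3 chk.py b5
```

```text
10.2 pitch 29.99 pos [ 0.5483 -0.2145  0.1562] dark 0 min 83 Fz -1.2
```

View pics/b5.png

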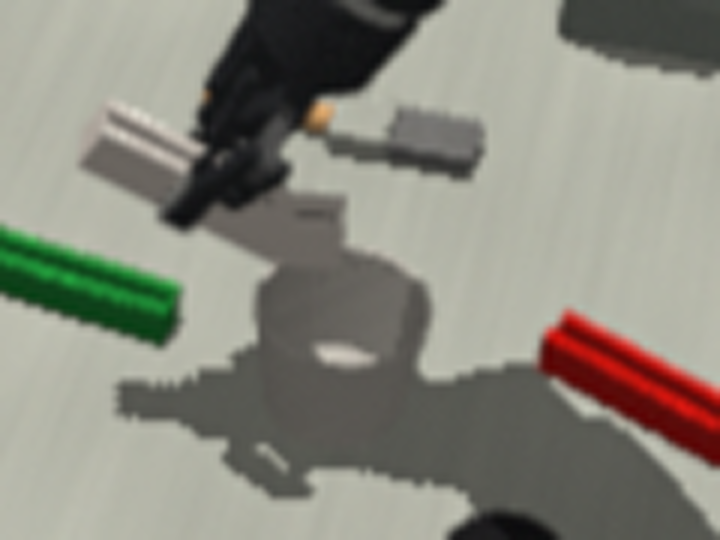

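Still nothing at 30 degrees. Next come single, smaller steps.

Call:
jog_arm:
  delta_pos:
    - [0,0,0]
    - [0,0,0]
    - [0,0,0]
    - [0,0,0]
    - [0,0,0]
  turn:
    - [0,-0.08,0]
    - [0,-0.08,0]
    - [0,0,0]
    - [0,0,0]
    - [0,0,0]
  gripper: [1,1,1,1,1]

```text
time_s: 10.75
position: [0.5484, -0.2145, 0.1562]
ee_rot: [0.867, -0.046, 0.489, 0.084]
force: [0.2, -0.2, -1.5]
gripper_width: 0.0275
```

```bash
python3 chk.py b6
```

```text
10.75 pitch 31.19 pos [ 0.5484 -0.2145  0.1562] dark 0 min 83 Fz -1.46
```

Call:
jog_arm:
  delta_pos:
    - [0,0,0]
    - [0,0,0]
    - [0,0,0]
    - [0,0,0]
    - [0,0,0]
  turn:
    - [0,-0.08,0]
    - [0,-0.08,0]
    - [0,0,0]
    - [0,0,0]
    - [0,0,0]
  gripper: [1,1,1,1,1]

```text
time_s: 11.3
position: [0.5484, -0.2145, 0.1562]
ee_rot: [0.872, -0.045, 0.48, 0.085]
force: [-0.3, -0.2, -1.3]
gripper_width: 0.027
```

```bash
python3 chk.py b7
```

```text
11.3 pitch 32.39 pos [ 0.5484 -0.2145  0.1562] dark 4 min 20 Fz -1.32
```

View pics/b7.png

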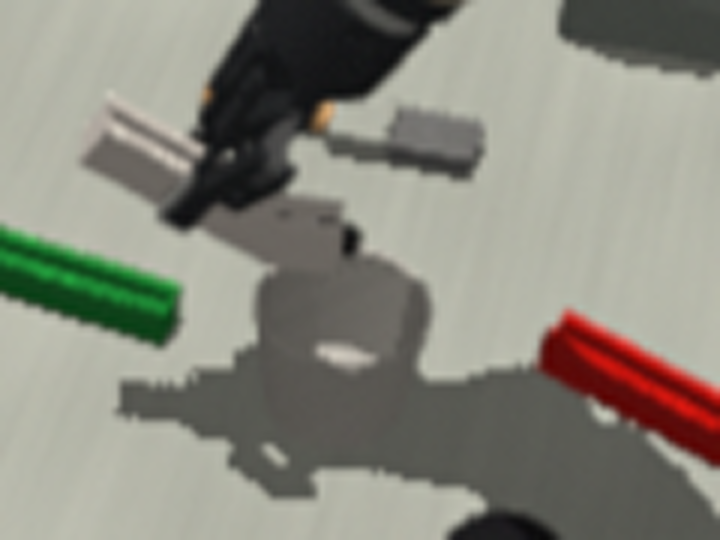

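The first capsule is coming out of the mouth at (350,240). I'll hold still and look again.

Call:
jog_arm:
  delta_pos:
    - [0,0,0]
  turn:
    - [0,0,0]
  gripper: [1]

```text
time_s: 11.45
position: [0.5485, -0.2145, 0.1563]
ee_rot: [0.872, -0.045, 0.48, 0.085]
force: [1.1, -0.0, -0.5]
gripper_width: 0.0279
```

```bash
python3 chk.py b8
```

```text
11.45 pitch 32.39 pos [ 0.5485 -0.2145  0.1563] dark 4 min 19 Fz -0.5
```

View pics/b8.png

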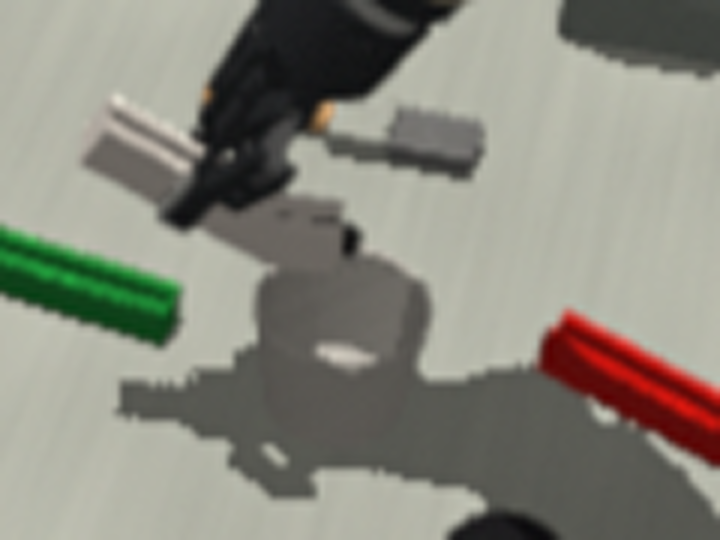

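The capsule has stopped partway out of the mouth. I'll take half-degree steps.

Call:
jog_arm:
  delta_pos:
    - [0,0,0]
    - [0,0,0]
    - [0,0,0]
    - [0,0,0]
  turn:
    - [0,-0.08,0]
    - [0,0,0]
    - [0,0,0]
    - [0,0,0]
  gripper: [1,1,1,1]

```text
time_s: 11.9
position: [0.5485, -0.2145, 0.1562]
ee_rot: [0.875, -0.045, 0.475, 0.085]
force: [0.1, 0.6, -1.4]
gripper_width: 0.0276
```

```bash
python3 chk.py b9
```

```text
11.9 pitch 32.99 pos [ 0.5485 -0.2145  0.1562] dark 4 min 14 Fz -1.42
```

View pics/b9.png

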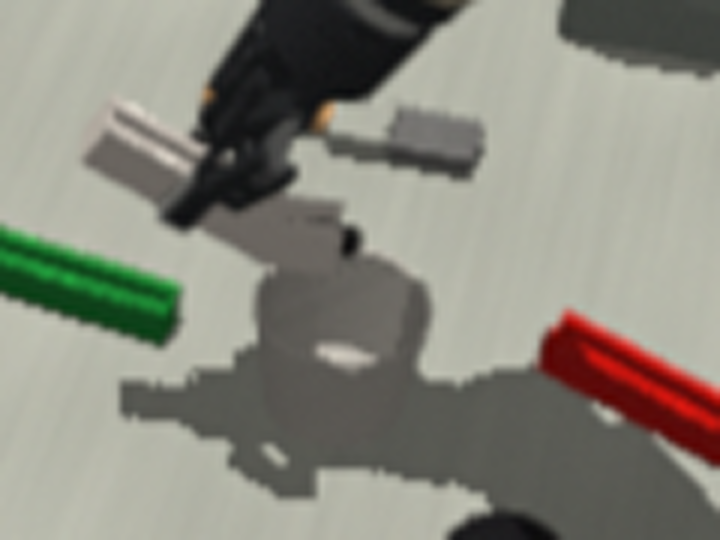

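Call:
jog_arm:
  delta_pos:
    - [0,0,0]
    - [0,0,0]
    - [0,0,0]
    - [0,0,0]
  turn:
    - [0,-0.08,0]
    - [0,0,0]
    - [0,0,0]
    - [0,0,0]
  gripper: [1,1,1,1]

```text
time_s: 12.35
position: [0.5485, -0.2145, 0.1563]
ee_rot: [0.877, -0.044, 0.471, 0.085]
force: [-0.9, 0.3, -1.2]
gripper_width: 0.0274
```

```bash
python3 chk.py b10
```

```text
12.35 pitch 33.59 pos [ 0.5485 -0.2145  0.1563] dark 7 min 13 Fz -1.2
```

View pics/b10.png

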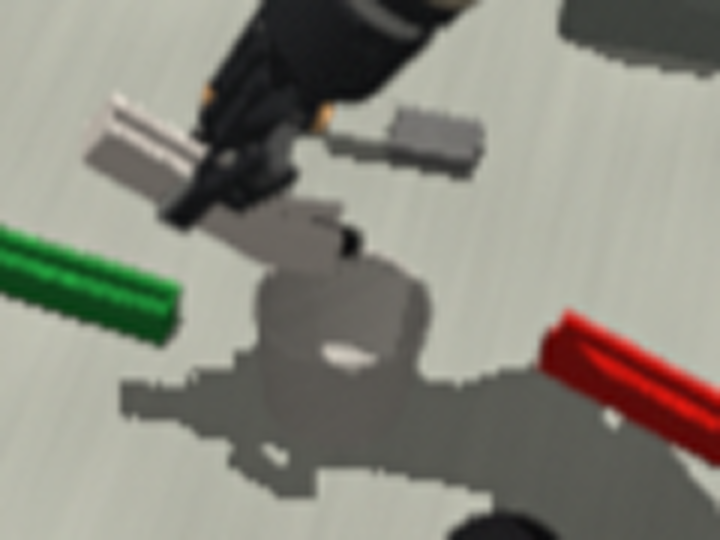

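It is creeping outwards. Continue.

Call:
jog_arm:
  delta_pos:
    - [0,0,0]
    - [0,0,0]
    - [0,0,0]
    - [0,0,0]
  turn:
    - [0,-0.08,0]
    - [0,0,0]
    - [0,0,0]
    - [0,0,0]
  gripper: [1,1,1,1]

```text
time_s: 12.8
position: [0.5485, -0.2145, 0.1562]
ee_rot: [0.88, -0.044, 0.466, 0.085]
force: [0.1, -0.5, -1.2]
gripper_width: 0.0276
```

```bash
python3 chk.py b11
```

```text
12.8 pitch 34.18 pos [ 0.5485 -0.2145  0.1562] dark 7 min 13 Fz -1.21
```

View pics/b11.png

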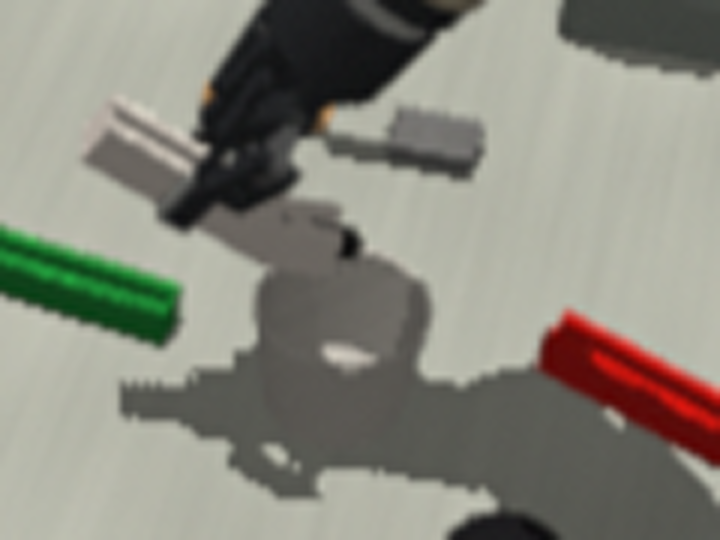

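Call:
jog_arm:
  delta_pos:
    - [0,0,0]
    - [0,0,0]
    - [0,0,0]
    - [0,0,0]
  turn:
    - [0,-0.08,0]
    - [0,0,0]
    - [0,0,0]
    - [0,0,0]
  gripper: [1,1,1,1]

```text
time_s: 13.25
position: [0.5485, -0.2145, 0.1563]
ee_rot: [0.882, -0.044, 0.461, 0.086]
force: [0.1, 0.6, -2.1]
gripper_width: 0.0274
```

```bash
python3 chk.py b12
```

```text
13.25 pitch 34.78 pos [ 0.5485 -0.2145  0.1563] dark 8 min 12 Fz -2.08
```

View pics/b12.png

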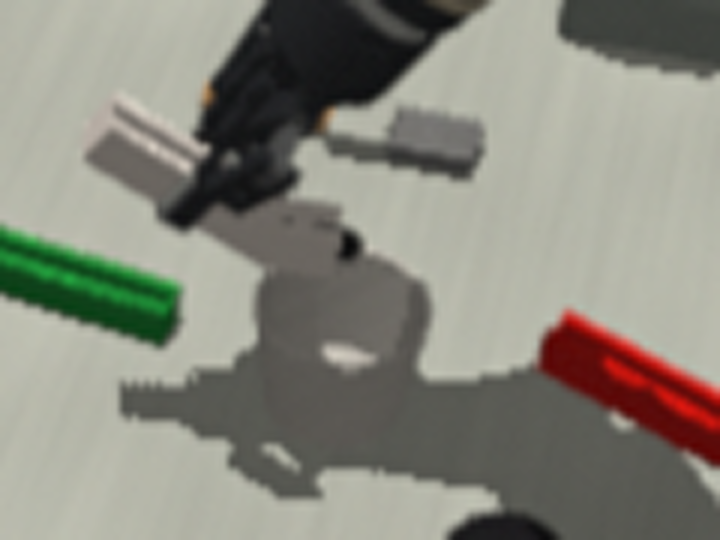

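Call:
jog_arm:
  delta_pos:
    - [0,0,0]
    - [0,0,0]
    - [0,0,0]
    - [0,0,0]
  turn:
    - [0,-0.08,0]
    - [0,0,0]
    - [0,0,0]
    - [0,0,0]
  gripper: [1,1,1,1]

```text
time_s: 13.7
position: [0.5485, -0.2145, 0.1563]
ee_rot: [0.884, -0.043, 0.457, 0.086]
force: [-1.2, 0.3, -0.4]
gripper_width: 0.0274
```

```bash
python3 chk.py b13
```

```text
13.7 pitch 35.39 pos [ 0.5485 -0.2145  0.1563] dark 15 min 12 Fz -0.43
```

View pics/b13.png

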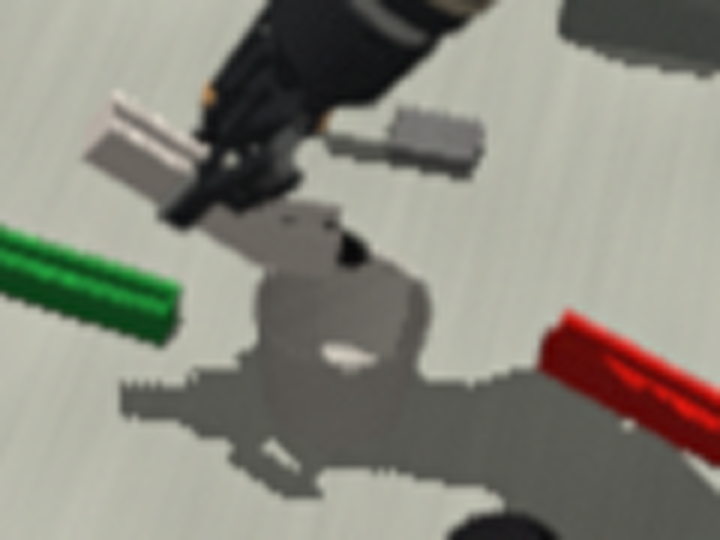

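It has moved further out and is starting to tip over the lip. Holding still.

Call:
jog_arm:
  delta_pos:
    - [0,0,0]
    - [0,0,0]
  turn:
    - [0,0,0]
    - [0,0,0]
  gripper: [1,1]

```text
time_s: 13.95
position: [0.5486, -0.2145, 0.1564]
ee_rot: [0.884, -0.043, 0.457, 0.086]
force: [-0.3, -0.4, -1.4]
gripper_width: 0.0273
```

```bash
python3 chk.py b14
```

```text
13.95 pitch 35.39 pos [ 0.5486 -0.2145  0.1564] dark 0 min 83 Fz -1.43
```

View pics/b14.png

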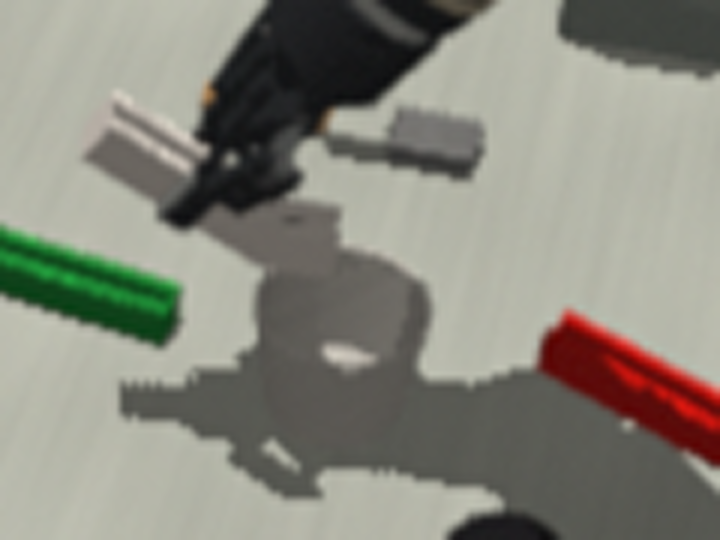

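The capsule has left the mouth. The second still shows in the slot at (295,215), so I'll tip back now.

Call:
jog_arm:
  delta_pos:
    - [0,0,0]
    - [0,0,0]
    - [0,0,0]
    - [0,0,0]
    - [0,0,0]
    - [-0.1,0,0]
    - [-0.1,0,0]
    - [-0.1,0,0]
    - [-0.1,0,0]
    - [0,0,0]
  turn:
    - [0,0.2,0]
    - [0,0.4,0]
    - [0,0.5,0]
    - [0,0.6,0]
    - [0,0.6,0]
    - [0,0.6,0]
    - [0,0.6,0]
    - [0,0.6,0]
    - [0,0.6,0]
    - [0,0,0]
  gripper: [1,1,1,1,1,1,1,1,1,1]

```text
time_s: 15.0
position: [0.5454, -0.2163, 0.1777]
ee_rot: [0.712, -0.069, 0.695, 0.068]
force: [0.3, -1.0, -1.8]
gripper_width: 0.0273
```

```bash
python3 chk.py c1; python3 - <<'E'
from look import *
s=r.sense(); print(np.round(s["q"],2)); plan(s,[.4668,-.0105,.19],target_R(0),9)
look("c1t")
E
```

```text
15.0 pitch 1.37 pos [ 0.5454 -0.2163  0.1777] dark 0 min 84 Fz -1.79
[-0.61  0.03 -0.11  1.41  0.02 -0.8 ]
pos [ 0.5452 -0.2162  0.1773] err [-0.0784  0.2057  0.0127] turn [0.007 0.026 0.003]
0 [-0.03  0.48 -0.08] [0.01 0.02 0.  ]
1 [-0.03  0.48 -0.08] [0.01 0.02 0.  ]
2 [-0.03  0.48 -0.08] [0.01 0.02 0.  ]
3 [-0.03  0.48 -0.08] [0.01 0.02 0.  ]
4 [-0.03  0.48 -0.08] [0.01 0.02 0.  ]
5 [-0.03  0.48 -0.08] [0.01 0.02 0.  ]
6 [-0.03  0.48 -0.08] [0.01 0.02 0.  ]
7 [-0.03  0.48 -0.09] [0.01 0.02 0.  ]
8 [-0.03  0.48 -0.09] [0.01 0.02 0.  ]
```

View pics/c1.png

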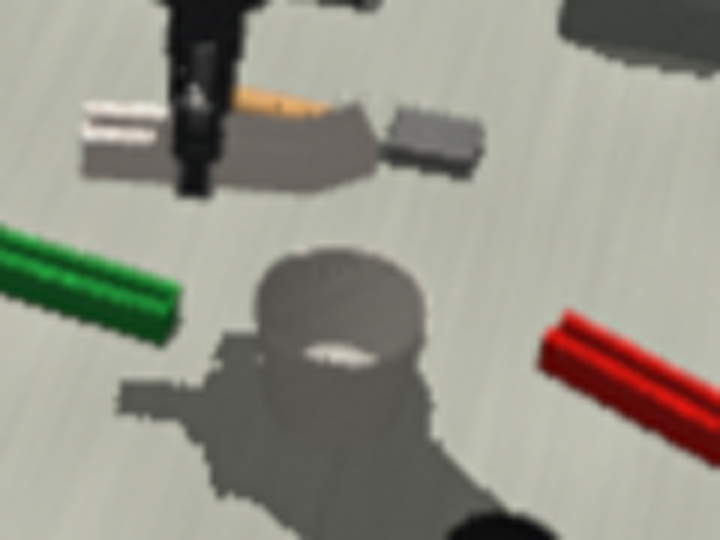

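View pics/c1t.png

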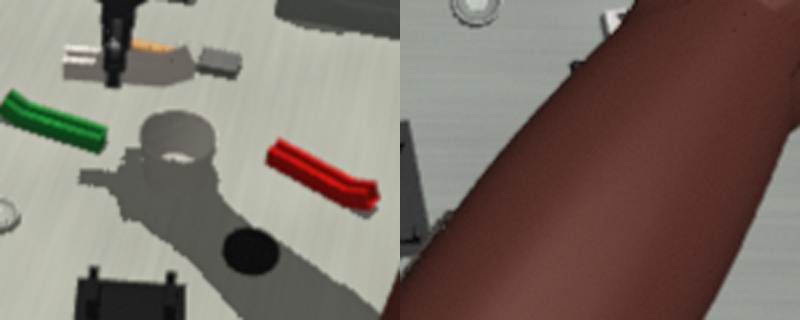

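The pot is upright, and from the side the near wall hides its floor. I'll move back to the cradle, where the top camera can see into the pot.

Call:
jog_arm:
  delta_pos:
    - [-0.05,0.2,-0.04]
    - [-0.05,0.48,-0.08]
    - [-0.05,0.52,-0.09]
    - [-0.05,0.52,-0.09]
    - [-0.05,0.52,-0.09]
    - [-0.05,0.52,-0.09]
    - [-0.05,0.5,-0.09]
    - [-0.05,0.4,-0.07]
    - [0,0.2,-0.03]
    - [0,0,0]
  turn:
    - [0,0.02,0]
    - [0,0.02,0]
    - [0,0.02,0]
    - [0,0.02,0]
    - [0,0.02,0]
    - [0,0.02,0]
    - [0,0.02,0]
    - [0,0.02,0]
    - [0,0.02,0]
    - [0,0,0]
  gripper: [1,1,1,1,1,1,1,1,1,1]

```text
time_s: 16.15
position: [0.4648, -0.0235, 0.1956]
ee_rot: [0.709, -0.066, 0.699, 0.066]
force: [1.1, -1.2, -1.5]
gripper_width: 0.0275
```

```bash
python3 - <<'E'
from look import *
s,a=pitch(); print(s["time_s"],a); plan(s,[.467,-.0107,.19],target_R(0),1)
look("d1",side=(310,190),top=(365,215))
E
```

```text
16.15 0.8065563238001126
pos [ 0.4648 -0.0235  0.1956] err [ 0.0022  0.0128 -0.0056] turn [-0.     0.014  0.001]
0 [0.11 0.24 0.09] [-0.    0.12  0.01]
```

View pics/d1.png

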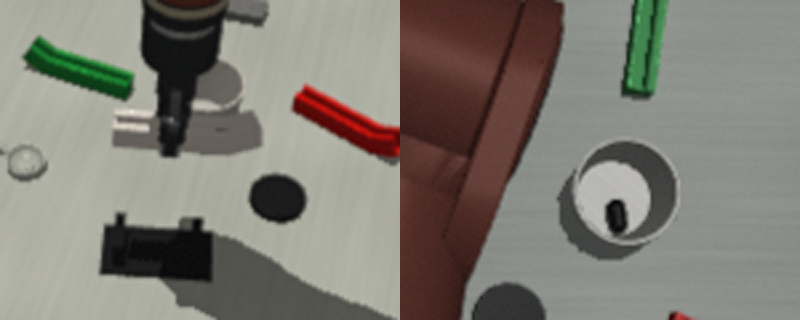

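The top view shows the capsule lying in the formerly empty pot at (617,217) in the crop. The tube still holds the other one, a dark mark at (220,130). Now align over the cradle.

Call:
jog_arm:
  delta_pos:
    - [0.1,0.25,0.08]
    - [0,0,0]
    - [0,0,0]
  turn:
    - [0,0.12,0]
    - [0,0,0]
    - [0,0,0]
  gripper: [1,1,1]

```text
time_s: 16.55
position: [0.4678, -0.014, 0.1901]
ee_rot: [0.704, -0.065, 0.704, 0.064]
force: [0.4, -0.5, -1.1]
gripper_width: 0.0273
```

```bash
python3 - <<'E'
from look import *
s,a=pitch(); print(s["time_s"],a); plan(s,[.4678,-.0108,.12],target_R(0),3)
E
```

```text
16.55 0.1288576888159342
pos [ 0.4678 -0.014   0.1901] err [ 0.      0.0032 -0.0701] turn [-0.004 -0.     0.002]
0 [0.47 0.02 0.  ] [-0.01 -0.    0.01]
1 [0.47 0.02 0.  ] [-0.01 -0.    0.01]
2 [0.47 0.02 0.  ] [-0.01 -0.    0.01]
```

Call:
jog_arm:
  delta_pos:
    - [0.3,0.03,0]
    - [0.45,0.02,0]
    - [0.4,0.02,0]
    - [0.3,0,0]
    - [0,0,0]
    - [0,0,0]
  turn:
    - [-0.03,0,0.01]
    - [0,0,0]
    - [0,0,0]
    - [0,0,0]
    - [0,0,0]
    - [0,0,0]
  gripper: [1,1,1,1,1,1]

```text
time_s: 17.15
position: [0.4666, -0.0136, 0.1109]
ee_rot: [0.704, -0.065, 0.704, 0.065]
force: [0.2, -0.2, -1.4]
gripper_width: 0.0275
```

```bash
python3 - <<'E'
from look import *
s,a=pitch(); print(s["time_s"],a); plan(s,[.4678,-.0108,.0435],target_R(0),3)
look("d2",side=(310,200),top=None)
E
```

```text
17.15 0.06411593855164589
pos [ 0.4666 -0.0136  0.1109] err [ 0.0012  0.0028 -0.0674] turn [-0.003 -0.001  0.   ]
0 [0.45 0.02 0.01] [-0.01 -0.    0.  ]
1 [0.45 0.02 0.01] [-0.01 -0.    0.  ]
2 [0.45 0.02 0.01] [-0.01 -0.    0.  ]
```

View pics/d2.png

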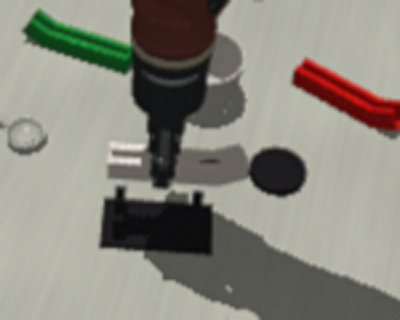

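Call:
jog_arm:
  delta_pos:
    - [0.3,0.06,0.02]
    - [0.3,0.03,0.01]
    - [0,0.01,0]
    - [0,0,0]
  turn:
    - [-0.02,0,0]
    - [0,0,0]
    - [0,0,0]
    - [0,0,0]
  gripper: [1,1,1,1]

```text
time_s: 17.6
position: [0.4686, -0.0086, 0.0807]
ee_rot: [0.705, -0.066, 0.703, 0.065]
force: [-0.9, -1.0, -0.7]
gripper_width: 0.0275
```

```bash
python3 - <<'E'
from look import *
s,a=pitch(); print(s["time_s"],a); plan(s,[.4678,-.0108,.0435],target_R(0),3)
E
```

```text
17.6 0.1728451022946332
pos [ 0.4686 -0.0086  0.0807] err [-0.0008 -0.0022 -0.0372] turn [-0.001  0.002  0.002]
0 [ 0.25 -0.01 -0.01] [-0.    0.01  0.01]
1 [ 0.25 -0.01 -0.01] [-0.    0.01  0.01]
2 [ 0.25 -0.01 -0.01] [-0.    0.01  0.01]
```

Call:
jog_arm:
  delta_pos:
    - [0.1,-0.03,-0.01]
    - [0.1,-0.01,0]
    - [0.1,0,0]
    - [0.1,0,0]
    - [0.1,0,0]
    - [0.1,0,0]
    - [0.08,0,0]
    - [0,0,0]
  turn:
    - [0,0,0]
    - [0,0,0]
    - [0,0,0]
    - [0,0,0]
    - [0,0,0]
    - [0,0,0]
    - [0,0,0]
    - [0,0,0]
  gripper: [1,1,1,1,1,1,1,1]

```text
time_s: 18.4
position: [0.4694, -0.0112, 0.045]
ee_rot: [0.706, -0.067, 0.703, 0.065]
force: [0.4, 0.4, -1.8]
gripper_width: 0.0274
```

```bash
python3 - <<'E'
from look import *
s,a=pitch(); print(s["time_s"],a,s["force"]); plan(s,[.4678,-.0108,.0435],target_R(0),1)
E
```

```text
18.4 0.28398484795965845 [ 0.36714079  0.36981924 -1.80888655]
pos [ 0.4694 -0.0112  0.045 ] err [-0.0016  0.0004 -0.0015] turn [-0.001  0.004  0.003]
0 [ 0.03  0.01 -0.03] [-0.01  0.03  0.03]
```

Call:
jog_arm:
  delta_pos:
    - [0.03,0.01,0]
    - [0,0,0]
    - [0,0,0]
    - [0,0,0]
    - [0,0,0]
    - [0,0,0]
    - [0,0,0]
  turn:
    - [0,0.03,0]
    - [0,0,0]
    - [0,0,0]
    - [0,0,0]
    - [0,0,0]
    - [0,0,0]
    - [0,0,0]
  gripper: [1,1,0.6,0.4,0.2,0,0]

```text
time_s: 19.1
position: [0.4703, -0.0109, 0.0446]
ee_rot: [0.705, -0.067, 0.703, 0.064]
force: [0.2, 0.3, 0.4]
gripper_width: 0.0856
```

Call:
jog_arm:
  delta_pos:
    - [-0.1,0,0]
    - [-0.2,0,0]
    - [-0.4,0,0]
    - [-0.5,0,0]
    - [-0.6,0,0]
    - [-0.6,0,0]
    - [0,0.6,0]
    - [0,0.8,0]
    - [0,0.8,0]
    - [0,0.8,0]
    - [0,0.5,0]
    - [0,0,0]
  turn:
    - [0,0,0]
    - [0,0,0]
    - [0,0,0]
    - [0,0,0]
    - [0,0,0]
    - [0,0,0]
    - [0,0,0]
    - [0,0,0]
    - [0,0,0]
    - [0,0,0]
    - [0,0,0]
    - [0,0,0]
  gripper: [0,0,0,0,0,0,0,0,0,0,0,0]

```text
time_s: 20.3
position: [0.4378, 0.1668, 0.1794]
ee_rot: [0.708, -0.066, 0.7, 0.063]
force: [0.4, -0.1, -0.2]
gripper_width: 0.0854
```

```bash
python3 - <<'E'
from look import *
s,a=pitch(); print(s["time_s"],s["position"],s["gripper_width"])
for n in("side","top"):
    p,d=r.read_camera(n); m=r.camera_model(n)
    cv2.imwrite(f"pics/{n}9.png",p[:,:,::-1]); np.savez(f"{n}9.npz",p=p,d=d,K=m["K"],T=m["world_to_cam"])
E
```

```text
20.3 [0.43783772 0.16682386 0.17944834] 0.08535267150935352
```

View pics/top9.png

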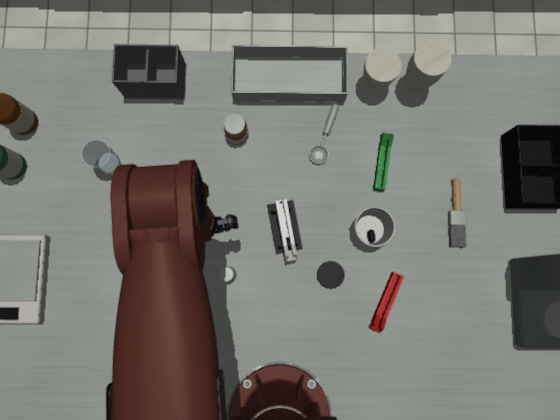

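View pics/side9.png

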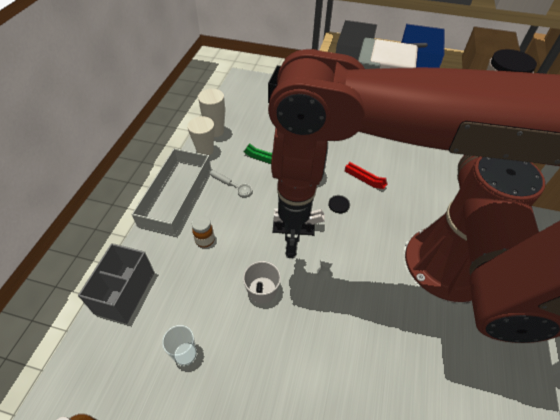

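The tube is back in its cradle at (286,230), there is a capsule in each pot, and the bystanders look unmoved. I'll measure the seating.

```bash
python3 - <<'E'
from h import *
import cv2
A=[]
for f in("top0.npz","top9.npz"):
    p,d,K,T=load(f); W=cloud(p,d,K,T)
    k=(W[...,2]>.044)&(W[...,2]<.09)&(abs(W[...,0]-.455)<.1)&(abs(W[...,1]+.015)<.045)&(p.min(-1)>110)
    X=W[k]; (c,sz,an)=cv2.minAreaRect(X[:,:2].astype(np.float32)); st=X[X[:,0]>.42]; A1=np.c_[st[:,:2],np.ones(len(st))]
    pl=np.linalg.lstsq(A1,st[:,2],rcond=None)[0]
    print(f,"rect",np.round(c,4),np.round(sz,4),round(an,1),"z med",np.median(st[:,2]).round(4),"slope",pl[:2].round(3))
    for y,x in((-.231,.46),(.231,.495)):
        kk=(p.max(-1)<45)&(np.hypot(W[...,0]-x,W[...,1]-y)<.046)&(W[...,2]<.05); 
        if kk.any(): print("  capsule in pot",y,W[kk].mean(0).round(3),kk.sum())
        r_=(W[...,2]>.068)&(W[...,2]<.085)&(np.hypot(W[...,0]-x,W[...,1]-y)<.07); print("  rim",cv2.minEnclosingCircle(W[r_][:,:2].astype(np.float32)))
    A.append(cv2.resize(p[180:280,240:340,::-1],(400,400),interpolation=cv2.INTER_CUBIC))
cv2.imwrite("pics/cmp.png",np.hstack(A))
E
```

```text
top0.npz rect [ 0.4494 -0.0137] [0.1507 0.0278] 11.0 z med 0.0578 slope [ 0.005 -0.006]
  rim ((0.45912542939186096, -0.23143422603607178), 0.05002553015947342)
  capsule in pot 0.231 [0.502 0.231 0.021] 69
  rim ((0.4951026737689972, 0.2310710847377777), 0.050279587507247925)
top9.npz rect [ 0.45   -0.0146] [0.153  0.0281] 10.6 z med 0.0576 slope [ 0.005 -0.026]
  capsule in pot -0.231 [ 0.441 -0.231  0.021] 63
  rim ((0.4595951437950134, -0.23066681623458862), 0.05028034746646881)
  rim ((0.0, 0.0), 0.0)
```

View pics/cmp.png

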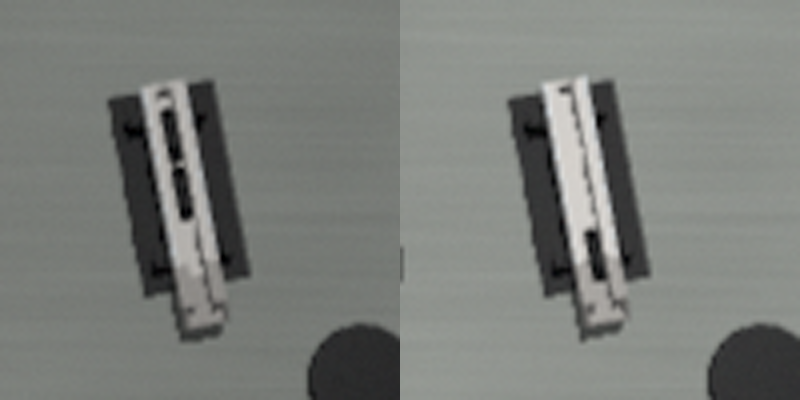

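The tube is seated within about 1 mm of its starting place, with capsule 2 in it. Capsule 1 lies about 19 mm from pot_1's centre. Handing in.

```bash
python3 -c "
from bench import r
print(r.close_job(), r.sense()['time_s'])"
```

```text
the job is handed in; nothing more can be done
the job is handed in; nothing more can be done
```

I tipped the tube slowly over the empty pot. The first capsule went over the rim at about 35° mouth-down; I tipped back with the second still inside, and laid the tube back in its cradle facing the same way. I handed the job in at about 20 s of the 72 s allowed; no verdict is reported.

- **Tube:** it sits about 1 mm from where it started, at the same height and within 0.4° of its original direction. The second capsule shows near the bend.
- **Pot that was empty:** capsule 1 lies about 19 mm from its centre, and the pot moved less than 1 mm.
- **Other pot:** its capsule is still visible in the side view. The arm hid this pot from the top camera at the end, so I could not re-measure it; nothing was moved against it.
- **Bystanders:** they look unmoved in the pictures; I did not measure them. The gripper was open and clear of everything.

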